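Open the kiln controller's cover and start the kiln

ROBOT

A 6-joint arm with a two-finger parallel gripper is mounted at the origin on the work surface. World frame = base frame: x ahead of the robot, y to its left, z up, the work surface at z = 0. Lengths are in m, angles in degrees, forces in N, time in s.
With the tool pointing down it reaches from about 0.325 to 0.85 m from the base axis. Payload 15.5 kg.
Tool frame: the origin (TCP) lies midway between the tips of the shut fingers; the grasp point (between the pads) lies 19 mm behind it; y points along the fingers, x is the direction in which the jaws open and shut, and the axes are right-handed (so a half turn about y gives the same grasp; the last joint's range is limited). The gripper opens to 91 mm and grips with 3 to 60 N. Pads are 32 mm wide; open, the fingers measure 118 mm over their backs; the gripper's body (76 mm by 178 mm) begins 60 mm behind the grasp point.
Start: joints at [70.732, 28.281, 77.091, -0, 74.628, -5.472], TCP at [0.149, 0.607, 0.214] pointing down, gripper open.
Joint ranges: [-166.48, 166.48], [-47.26, 123.95], [12.59, 153.08], [-70.14, 250.14], [6.76, 159.57], [-176.63, 176.63]. Speed limits (degrees/s): [108.29, 108.29, 147.25, 172.46, 172.46, 172.46].

INTERFACE

Orientations are given as a 3x3 rotation matrix whose columns are the frame's x, y, z axes.
In Python, from bench import ctrl gives the robot as it stands. The module is installed in compiled form; this text tells all that it offers. Calls block until the motion is done:
- ctrl.goto(position, orientation): joint-space move of the TCP to a pose.
- ctrl.move_l(position, vel=0.15, ori=None, contact_N=None): straight line of the TCP; ori=None keeps the orientation; vel is the mean speed in m/s. With contact_N (N) it stops when the force on the tool has changed by that much, and returns True; else False.
- ctrl.movej(angles): joint-space move.
- ctrl.command_gripper(opening): opening from 0.0 (shut) to 1.0 (fully open); the grip force is fixed at half the most; returns when the fingers have stopped.
- ctrl.sleep(seconds).
- ctrl.ik(position, orientation): joint angles nearest the present ones, or None.
- ctrl.read_camera(name): name is "side" or "top" or "wrist"; returns the picture (420x560x3 uint8, blue, green, red); there is no depth.
- ctrl.camera_params(name): a dict with "fx", "fy", "cx", "cy" (pixels), "pose" (4x4, takes a point from camera to world coordinates); the wrist camera has in their place "T_tool_cam" (4x4, takes a point from camera to tool coordinates, whose origin is the TCP and whose axes are the tool frame's). Camera axes: x right, y up, looking along -z (the intrinsics and any distortion apply to the point x, -y, -z); pixel columns grow to the right and rows downward; lengths in m; the calibration is good to about 2 mm. A picture is of the moment at which its call begins: read the wrist's pose just before it. camera_params takes no time and is no camera call.
A pose or a line that the arm cannot do raises ctrl.MotionError and nothing moves.
- ctrl.sign_off(): hands the job in, once; it reports no verdict.
Readings, each from a call of its own:
- ctrl.current_t(): time.
- ctrl.current_q(): joint angles.
- ctrl.current_dq(): joint speeds.
- ctrl.current_effort(): joint torques, N m.
- ctrl.current_tool_pos(): TCP position.
- ctrl.current_eef_rot(): TCP orientation.
- ctrl.current_contact_force(): force on the tool from outside, world axes, zero at the start.
- ctrl.current_wrist_torque(): the same for the moment, N m.
- ctrl.current_grip_width(): opening from 0.0 (shut) to 1.0 (fully open).
Only numpy, scipy, OpenCV 4.12 (cv2) and the standard library are available. Lean on these libraries where they do the work, as an engineer would, in place of code of your own. Each camera call takes 0.05 s, during which the arm holds its last target.

TASK

Start the kiln from its controller on the bench: press down the release tab at the controller's front so that the clear cover springs up, push the cover right back, without forcing it, until it rests fully open, then press the start key (the small flat-topped round one) all the way down and let it come back up. Leave the larger mushroom-shaped stop key alone, and leave the pots and tools standing where they are: this is only pressing and pushing, nothing is to be picked up.

Things in the scene. Friction and masses are not known exactly. Their poses are not given: they have to be found in the camera images.
- controller: kiln controller: light grey box screwed to the bench, 130 mm deep (x), 170 mm wide (y), panel top at z = 66 mm. Origin: centre of its underside; -x side = front (towards the robot, with the release tab), +x = rear (cover hinge), z up. Panel: start key, stop key, a dark display behind them; the closed clear cover lies over it (top at z = 81 mm).
- tab (a joint): release tab: sprung black paddle at the middle of the front, 36 mm deep, 50 mm wide, pivoting about y at controller x = -74, z = 45 mm. Rad: 0 at rest, 0.22 (6 mm down at the middle) at its stop. Pressed down, it swings its hook 7 mm forward off the cover, which is freed at about 0.11 (3 mm). Takes 2 to 5 N; springs back. Hook: 28 mm wide, x -76 to -66 mm, top z = 76 mm.
- tab_pad (a point): middle of the paddle's top face, at (-100, 0, 56) mm in the controller's frame at rest; the paddle reaches from x = -116 to -80 mm
- cover (a joint): clear cover in a grey frame, 125 mm hinge to front edge, 164 mm wide, 14 mm thick, 0.14 kg. Rad: 0 closed (hooked), grows as the front edge rises. Unhooked, a spring lifts it in about 0.5 s to 1.0, where it rests, front edge 105 mm above the hinge. From there it is pushed (under 3 N, no spring, damped). Past about 1.6 it falls by its own weight to its stop at 1.95: fully open, leaning rearward.
- cover_edge (a point): middle of the cover's front edge, half-way up its thickness: 125 mm from the hinge; moves with the cover
- cover_hinge (a point): middle of the cover's hinge line, at (62, 0, 72) mm in the controller's frame; fixed to the controller, its axes are the controller's
- start_key (a joint): start key: small black flat-topped round key, 24 mm diameter, in an aluminium ring; on the panel, right-hand of the two as seen from the front. Value in m: 0 up, 0.004 fully down; it springs back; 1.2 N to start, 4 N fully down.
- start_key_top (a point): centre of the start key's top face, at (-20, -40, 75) mm in the controller's frame when up; 9 mm above the panel
- stop_key (a joint): stop key: larger black mushroom-shaped key, 36 mm diameter, on the panel, left-hand of the two as seen from the front. Value in m: 0 up, 0.004 fully down. Not to be pressed.
- stop_key_top (a point): centre of the stop key's top face, at (-20, 40, 75) mm in the controller's frame when up
- goblet_a: loose stemmed clay bowl, 96 mm tall, 90 mm over the rim; origin at the centre of its foot, z up
- goblet_b: loose stemmed clay bowl, 88 mm tall, 83 mm over the rim; origin at the centre of its foot, z up
- jar: loose white lidded glaze jar, 66 mm diameter, 85 mm tall; origin at the centre of its underside, z up
- diya: loose small terracotta oil-lamp dish, 76 mm over the rim, 28 mm tall; origin at the centre of its underside
- prop: loose cream ceramic kiln post, upright cylinder 38 mm diameter, 64 mm tall; origin at the centre of its underside
- rib: loose flat wooden rib, 60 x 100 x 7 mm, lying flat; origin at the centre of its underside
- loop_tool: loose loop (trimming) tool lying on the bench, 172 mm long, wooden handle 18 mm thick; origin under the handle, its +x towards the wire loop
Not all that is in view belongs to the job. Leave any purple look-alike of the prop alone.

How it is judged:
By the outcome, as a careful person would: the job done as asked, in the order asked, and still so for the second after the job is handed in, with the robot touching nothing.
It also fails if it takes over 45 s, if anything falls off the work surface, if the arm or the gripper's body presses on something with over 40 N, if the wrist force passes 120 N, or if a joint passes its speed limit or range.

## Working session

There is one attempt and no reset: what is moved stays moved. The work goes in short steps, each a Python script; the robot and the scene stay as the last script left them, time stands still between calls to the robot, and variables do not carry over. Pictures are saved under pics/ and viewed, and the job is handed in when it is done.

```bash
mkdir -p pics; python3 - <<'E'
from bench import ctrl
import cv2
for n in("side","top"):
    cv2.imwrite(f"pics/{n}0.png",ctrl.read_camera(n)); p=ctrl.camera_params(n); print(n,p)
print(ctrl.camera_params("wrist"), ctrl.current_t(), ctrl.current_eef_rot())
E
```

```text
side {'fx': 452.21457631086656, 'fy': 452.21457631086656, 'cx': 272.03841569248874, 'cy': 201.20096031013495, 'pose': array([[ 0.71429418,  0.52177021, -0.46641148,  0.04985312],
       [-0.69980501,  0.53968637, -0.46798672, -0.49954735],
       [ 0.00753439,  0.66067728,  0.75063224,  0.88648442],
       [ 0.        ,  0.        ,  0.        ,  1.        ]])}
top {'fx': 389.94309551082245, 'fy': 389.94309551082245, 'cx': 281.3319069788242, 'cy': 212.7911870921154, 'pose': array([[ 2.62403703e-03,  9.84195498e-01, -1.77065911e-01,
         3.91929566e-01],
       [-9.99908662e-01,  2.34734989e-04, -1.35134551e-02,
         1.17152191e-02],
       [-1.32583181e-02,  1.77085198e-01,  9.84106219e-01,
         8.78702516e-01],
       [ 0.00000000e+00,  0.00000000e+00,  0.00000000e+00,
         1.00000000e+00]])}
{'fx': 352.59316925119947, 'fy': 352.59316925119947, 'cx': 280.00807452656215, 'cy': 211.84730521392257, 'T_tool_cam': array([[ 9.99999921e-01, -3.29662052e-04, -2.23336202e-04,
         7.83985130e-04],
       [-1.33183813e-04,  2.51664456e-01, -9.67814540e-01,
        -1.70507930e-01],
       [ 3.75257511e-04,  9.67814493e-01,  2.51664393e-01,
         6.95411479e-02],
       [ 0.00000000e+00,  0.00000000e+00,  0.00000000e+00,
         1.00000000e+00]])} 0.1 [[ 2.38431473e-01 -3.22934585e-04 -9.71159270e-01]
 [ 9.71158751e-01 -1.00694125e-03  2.38431680e-01]
 [-1.05489817e-03 -9.99999441e-01  7.35342619e-05]]
```

View pics/side0.png

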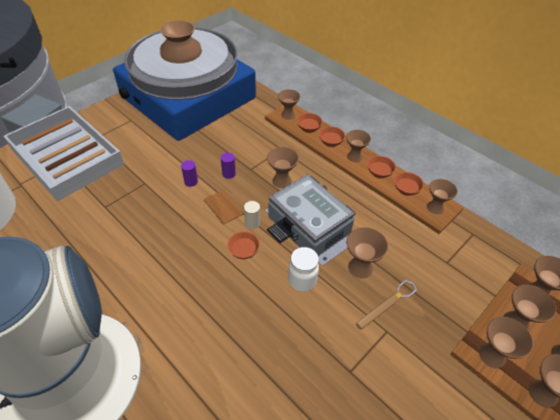

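View pics/top0.png

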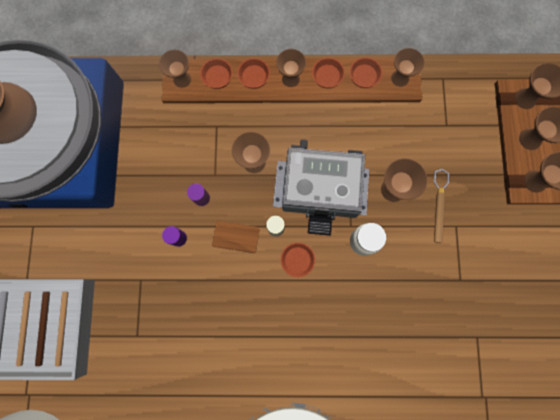

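The top view shows the controller near (323,182), with the paddle at (320,224), a large disc at (305,187) and a small ringed disc at (342,191). The prop is at (275,226), the jar at (370,238) and the goblets at (251,152) and (405,181). The side view agrees. I'll enlarge both.

```bash
python3 - <<'E'
import cv2,numpy as np
a=cv2.imread("pics/top0.png")[130:250,260:380]; b=cv2.imread("pics/side0.png")[165:265,250:370]
a=cv2.resize(a,None,fx=5,fy=5,interpolation=cv2.INTER_CUBIC);b=cv2.resize(b,None,fx=6,fy=6,interpolation=cv2.INTER_CUBIC)
cv2.imwrite("pics/topc.png",a);cv2.imwrite("pics/sidec.png",b)
E
```

```text
(no output)
```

View pics/topc.png

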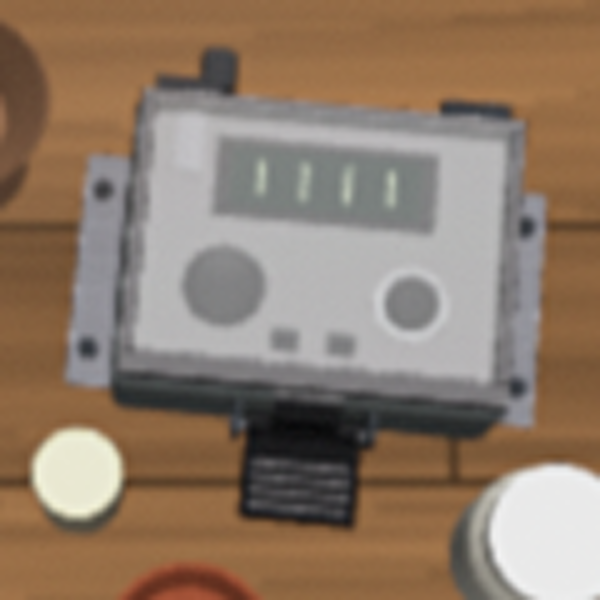

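View pics/sidec.png

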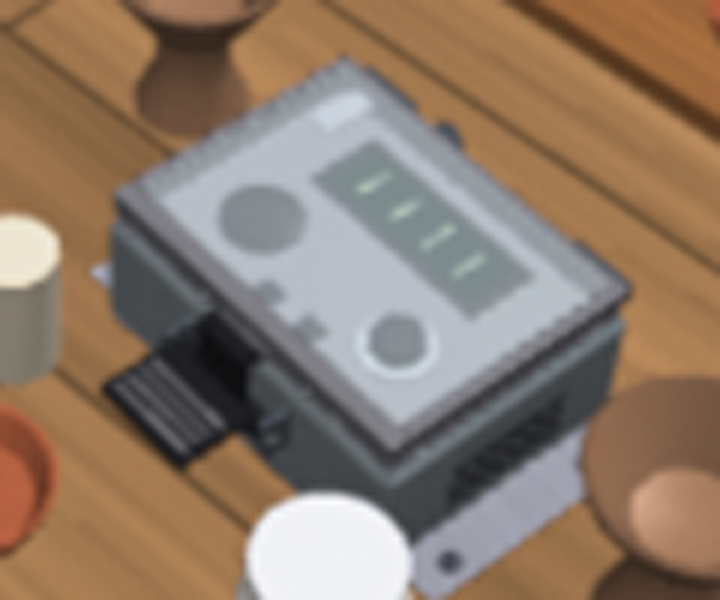

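Two discs could be the start key: the larger one at top (305,187), with no ring, and the smaller flat one at top (342,191), in an aluminium ring on the right seen from the front. The ringed one fits the start key, and the crops confirm it. Next I'll triangulate the points.

```bash
cat > h.py <<'E'
from bench import ctrl
import numpy as np, cv2
def ray(cam,uv,pose=None):
    p=ctrl.camera_params(cam); T=p["pose"] if pose is None else pose
    d=np.array([(uv[0]-p["cx"])/p["fx"],-(uv[1]-p["cy"])/p["fy"],-1.])
    return T[:3,3],T[:3,:3]@d
def onz(cam,uv,z,pose=None):
    o,d=ray(cam,uv,pose); return o+d*(z-o[2])/d[2]
def tri(a,b):
    (o1,d1),(o2,d2)=a,b
    s=np.linalg.lstsq(np.c_[d1,-d2],o2-o1,rcond=None)[0]
    p,q=o1+s[0]*d1,o2+s[1]*d2
    return (p+q)/2,np.linalg.norm(p-q)
def proj(cam,P,pose=None):
    p=ctrl.camera_params(cam); T=p["pose"] if pose is None else pose
    c=T[:3,:3].T@(np.asarray(P)-T[:3,3]); return np.array([p["cx"]+p["fx"]*c[0]/-c[2],p["cy"]-p["fy"]*c[1]/-c[2]])
def wpose():
    T=np.eye(4);T[:3,:3]=ctrl.current_eef_rot();T[:3,3]=ctrl.current_tool_pos()
    return T@ctrl.camera_params("wrist")["T_tool_cam"]
E
python3 - <<'E'
from h import *
np.set_printoptions(precision=4,suppress=True)
t=lambda u,v:(260+(u-2)/5,130+(v-2)/5); s=lambda u,v:(250+(u-2.5)/6,165+(v-2.5)/6)
ST,SP=(411,303),(224,285)
for n,a,b in(("start",ST,(398,340)),("stop",SP,(261,218))):
    print(n,onz("top",t(*a),.075),onz("side",s(*b),.075),tri(ray("top",t(*a)),ray("side",s(*b))))
for n,a in(("tabL",(242,516)),("tabR",(352,525)),): print(n,onz("top",t(*a),.056))
for n,a in(("tabL",(107,388)),("tabR",(183,466)),): print(n,onz("side",s(*a),.056))
for n,a in(("cFL",(120,362)),("cFR",(505,390)),("cRL",(148,88)),("cRR",(523,125))): print(n,onz("top",t(*a),.081))
for n,a in(("cFL",(118,195)),("cFR",(395,450)),("cRL",(345,58)),("cRR",(632,292))): print(n,onz("side",s(*a),.081))
for n,uv,z in(("prop",(275,225),.064),("jar",(371,236),.085),("gob",(251,150),.09),("gob2",(405,179),.09)):print(n,onz("top",uv,z))
E
```

```text
start [ 0.585  -0.1048  0.075 ] [ 0.5837 -0.1078  0.075 ] (array([ 0.5863, -0.1056,  0.0707]), np.float64(0.00048689500804859217))
stop [ 0.5929 -0.026   0.075 ] [ 0.5909 -0.028   0.075 ] (array([ 0.5936, -0.026 ,  0.0714]), np.float64(0.0005401066885669428))
tabL [ 0.4968 -0.0337  0.056 ]
tabR [ 0.493  -0.0802  0.056 ]
tabL [ 0.4975 -0.0362  0.056 ]
tabR [ 0.4923 -0.083   0.056 ]
cFL [0.5584 0.018  0.081 ]
cFR [ 0.5465 -0.142   0.081 ]
cRL [0.6783 0.0062 0.081 ]
cRR [ 0.6614 -0.1535  0.081 ]
cFL [0.5547 0.0166 0.081 ]
cFR [ 0.5402 -0.1447  0.081 ]
cRL [0.6765 0.0059 0.081 ]
cRR [ 0.6627 -0.1578  0.081 ]
prop [0.5123 0.0362 0.064 ]
jar [ 0.4867 -0.1605  0.085 ]
gob [0.669  0.0872 0.09  ]
gob2 [ 0.6053 -0.2344  0.09  ]
```

Both cameras agree to about 2 mm: key spacing is 79 mm (80 expected), and yaw is about -5.4° from the keys, tab and cover. Before moving, I'll check how the swing path clears the kiln and tray on the left.

```bash
python3 - <<'E'
from h import *
np.set_printoptions(precision=3,suppress=True)
print(proj("side",[.149,.607,.214]),proj("side",[.149,.607,.4]))
for uv in((122,205),(122,60),(85,285),(10,380)):print(uv,onz("top",uv,.05))
for uv in((180,25),(180,130),(60,120)):print("s",uv,onz("side",uv,0.0),onz("side",uv,0.2))
for nm,p in (("a",[.11,.45,.33]),("b",[.45,-.05,.33])):
    print(ctrl.ik(p,ctrl.current_eef_rot()))
E
python3 - <<'E'
import sys;sys.path.insert(0,'.')
from h import *
cv2.imwrite("pics/w0.png",ctrl.read_camera("wrist"))
E
```

```text
[-27.757 114.63 ] [-72.118  41.822]
(122, 205) [0.558 0.37  0.05 ]
(122, 60) [0.904 0.396 0.05 ]
(85, 285) [0.387 0.436 0.05 ]
(10, 380) [0.197 0.571 0.05 ]
s (180, 25) [0.989 0.971 0.   ] [0.777 0.639 0.2  ]
s (180, 130) [0.601 0.452 0.   ] [0.477 0.237 0.2  ]
s (60, 120) [0.364 0.746 0.   ] [0.293 0.465 0.2  ]
[68.874  8.912 88.035 -0.004 83.113 -7.331]
[-13.857   7.923  89.26   -0.061  82.821 -90.055]
```

View pics/w0.png

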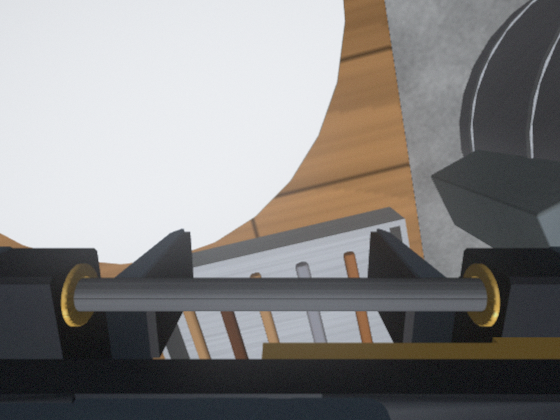

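The wrist view shows the gripper above the tool tray, with a grey machine beyond it and the robot's base plate to the left. I'll go up and inward first, then swing round, shut the fingers and press the tab.

```bash
cat >> h.py <<'E'
YAW=np.deg2rad(-5.4); ex=np.array([np.cos(YAW),np.sin(YAW),0]); ey=np.array([-np.sin(YAW),np.cos(YAW),0]); ez=np.array([0,0,1.])
O=np.array([0.6092,-0.0685,0])
R=np.c_[ey,-ez,-ex]
def W(x,y,z): return O+(x*ex+y*ey+z*ez)/1000
def C(p): p=np.asarray(p)-O; return np.round(1000*np.array([p@ex,p@ey,p[2]]),1)
E
python3 - <<'E'
from h import *
np.set_printoptions(precision=3,suppress=True)
ctrl.move_l([.12,.45,.32],vel=.3)
ctrl.goto(W(-107,0,200),R)
ctrl.command_gripper(0.0)
print(ctrl.current_t(),C(ctrl.current_tool_pos()),ctrl.current_contact_force())
for n in("top","side","wrist"): cv2.imwrite(f"pics/{n}1.png",ctrl.read_camera(n))
for n,P in(("start",(-20,-40,75)),("pad",(-107,0,56))):print(n,proj("wrist",W(*P),wpose()))
E
```

```text
4.6167 [-107.    0.  200.] [-1.025 -0.085 -0.98 ]
start [235.877 295.345]
pad [279.246 198.784]
```

View pics/wrist1.png

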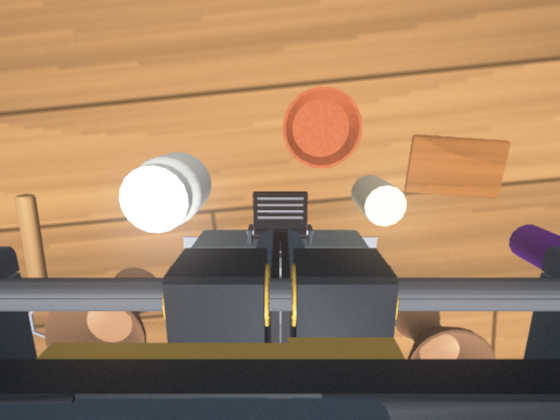

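View pics/side1.png

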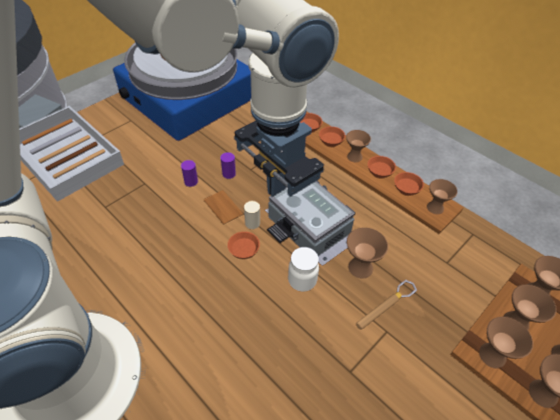

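The wrist view shows the paddle at (253–307, 192–228), centred at column 280, which matches the projected 279. Next: press the tab.

```bash
python3 - <<'E'
from h import *
np.set_printoptions(precision=2,suppress=True)
print("front edge L/R proj",proj("wrist",W(-116,25,56),wpose()),proj("wrist",W(-116,-25,56),wpose()),"obs (307,192),(253,192)")
ctrl.move_l(W(-107,0,75),vel=.15)
f0=ctrl.current_contact_force();print(f0)
r=ctrl.move_l(W(-107,0,53),vel=.03,contact_N=1.5);print(r,C(ctrl.current_tool_pos()),ctrl.current_contact_force()-f0)
z=C(ctrl.current_tool_pos())[2]
for k in range(1,9):
    ctrl.move_l(W(-107,0,z-0.5*k),vel=.02)
    f=ctrl.current_contact_force()-f0
    print(C(ctrl.current_tool_pos()),f)
    if f[2]>12 or (k>=8): break
ctrl.sleep(.6)
print(ctrl.current_t())
for n in("side","top"): cv2.imwrite(f"pics/{n}2.png",ctrl.read_camera(n))
E
python3 -c "
import cv2
a=cv2.imread('pics/side2.png')[130:290,220:380];cv2.imwrite('pics/side2c.png',cv2.resize(a,None,fx=3.6,fy=3.6,interpolation=3))"
```

```text
front edge L/R proj [306.83 189.09] [251.66 189.07] obs (307,192),(253,192)
[0.03 0.3  0.62]
True [-107.5    0.    55.4] [ 0.38 -0.42  1.4 ]
[-107.4    0.    54.8] [-2.39 -0.58  3.07]
[-107.4    0.1   54.4] [-4.12  0.21  4.42]
[-107.6    0.1   53.9] [-4.92 -0.02  6.68]
[-107.8    0.1   53.4] [-5.09 -0.69  7.42]
[-108.     0.1   52.8] [-5.33  0.14  7.86]
[-108.1    0.1   52.3] [-7.32 -0.78  7.89]
[-108.3    0.1   51.8] [-7.66 -0.34  9.76]
[-108.2    0.1   51.6] [-9.56 -0.79 15.24]
8.9667
```

View pics/side2c.png

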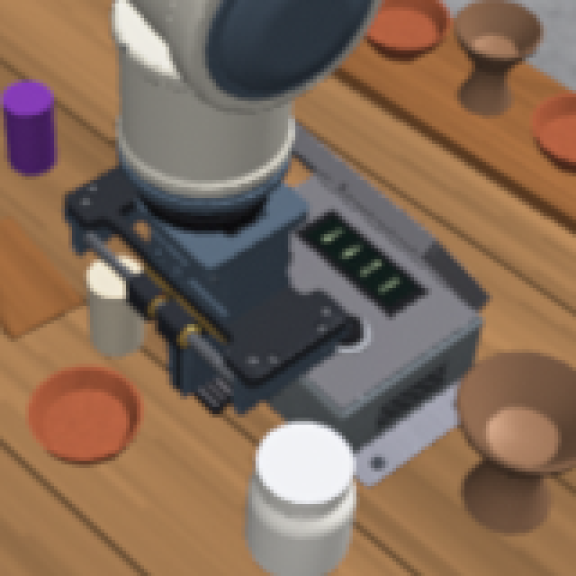

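The side view shows the panel uncovered and the cover frame raised at the rear, at crop (300–480, 150–300). The tab reached its stop at 15 N. Now I'll lift off and find the cover edge.

```bash
python3 - <<'E'
from h import *
np.set_printoptions(precision=2,suppress=True)
ctrl.move_l(W(-108,0,62),vel=.05)
ctrl.move_l(W(-108,0,155),vel=.15)
print(ctrl.current_t(),ctrl.current_contact_force())
for n in("side","top"): 
    a=ctrl.read_camera(n); cv2.imwrite(f"pics/{n}3.png",a)
    for P in((-5.5,0,177),(-5.5,82,177),(-5.5,-82,177)): print(n,proj(n,W(*P)))
a=cv2.imread('pics/side3.png')[100:260,230:390];b=cv2.imread('pics/top3.png')[90:250,240:400]
r=lambda a:cv2.resize(a,(400,400),interpolation=3)
cv2.imwrite('pics/c3.png',cv2.hconcat([r(a),r(b)]))
E
```

```text
10.2 [ 0.04 -0.74 -0.34]
side [312.24 176.99]
side [288.06 156.95]
side [338.55 198.79]
top [329.37 167.64]
top [285.58 163.73]
top [373.45 171.59]
```

View pics/c3.png

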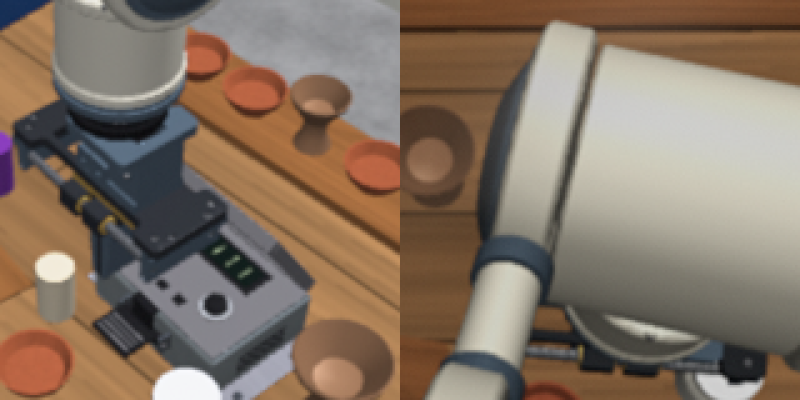

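The projected 1.0 rad edge doesn't match where the frame appears. I'll overlay the frame outline at several angles on the picture.

```bash
python3 - <<'E'
from h import *
a=cv2.imread('pics/side3.png'); X0,Y0=250,120;s=5
c=cv2.resize(a[Y0:Y0+110,X0:X0+130],None,fx=s,fy=s,interpolation=3)
for th,col in((0,(255,0,0)),(1.0,(0,255,0)),(1.95,(0,0,255))):
    pts=[]
    for r,y in((0,82),(125,82),(125,-82),(0,-82)):
        p=proj("side",W(62-r*np.cos(th),y,72+r*np.sin(th))); print(th,p); pts.append((p-[X0,Y0]+.5)*s)
    cv2.polylines(c,[np.int32(pts)],True,col,1)
cv2.imwrite('pics/ov3.png',c)
E
```

```text
0 [307.01165067 176.04823182]
0 [268.3791584  199.15518533]
0 [314.49420877 242.22724411]
0 [353.88947782 215.15634599]
1.0 [307.01165067 176.04823182]
1.0 [288.04826987 156.89744553]
1.0 [338.55044995 198.73636826]
1.0 [353.88947782 215.15634599]
1.95 [307.01165067 176.04823182]
1.95 [324.72105287 133.0340948 ]
1.95 [376.29836703 171.18503666]
1.95 [353.88947782 215.15634599]
```

View pics/ov3.png

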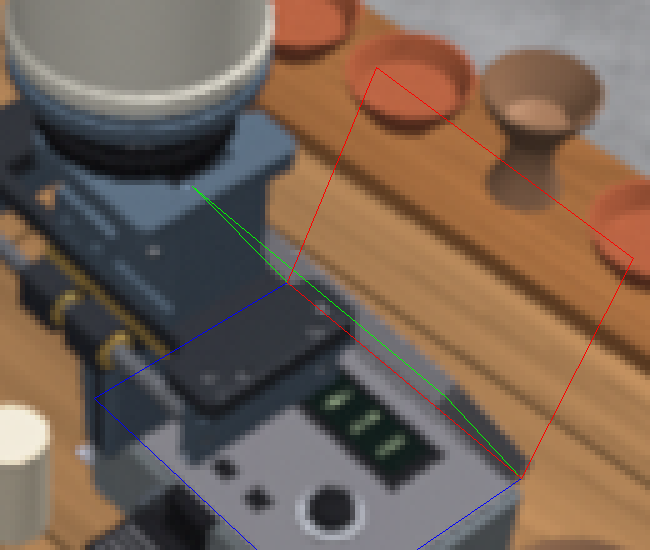

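The frame lies along the green 1.0 rad outline, seen almost edge-on, so the cover rests at 1.0. Next I'll push it rearward gently, reading the force as I go.

```bash
python3 - <<'E'
from h import *
np.set_printoptions(precision=2,suppress=True)
ctrl.move_l(W(-50,0,155),vel=.12)
f0=ctrl.current_contact_force()
r=ctrl.move_l(W(0,0,155),vel=.05,contact_N=1.5);print(r,C(ctrl.current_tool_pos()),ctrl.current_contact_force()-f0,ctrl.current_t())
x=C(ctrl.current_tool_pos())[0]
while x<56:
    x=min(x+8,56)
    r=ctrl.move_l(W(x,0,155),vel=.05,contact_N=10)
    f=ctrl.current_contact_force()-f0
    print(C(ctrl.current_tool_pos()),f,round(ctrl.current_t(),2),r)
    if r: break
E
```

```text
True [-25.6  -0.  154.8] [-0.36 -0.9  -1.36] 11.5167
[-17.4   0.  154.9] [-0.34 -0.96 -0.87] 11.86 False
[ -9.3  -0.  155. ] [ 0.46 -0.96 -1.11] 12.17 False
[ -1.3  -0.  154.9] [ 0.09 -0.95 -1.04] 12.47 False
[  6.8  -0.  155. ] [ 0.77 -0.68 -1.68] 12.78 False
[ 14.7  -0.  154.9] [-0.76 -0.38 -0.28] 13.09 False
[ 22.7   0.  155. ] [ 0.91  0.22 -0.85] 13.4 False
[ 30.7  -0.  154.9] [ 0.13 -0.55 -0.58] 13.71 False
[ 38.7  -0.  155. ] [ 0.1  -1.5  -1.03] 14.02 False
[ 46.7   0.  154.9] [ 0.51 -0.64 -1.66] 14.32 False
[ 54.7  -0.  154.9] [ 0.6  -0.91 -0.91] 14.63 False
[ 56.   0. 155.] [ 0.07  0.21 -1.51] 14.88 False
```

```bash
cat >> h.py <<'E'
def ov(name,out,X0=250,Y0=110,w=150,h=115,s=5,ths=((1.0,(0,255,0)),(1.95,(0,0,255)))):
    a=ctrl.read_camera(name)
    cv2.imwrite(f'pics/{out}_raw.png',a)
    c=cv2.resize(a[Y0:Y0+h,X0:X0+w],None,fx=s,fy=s,interpolation=3)
    for th,col in ths:
        pts=[(proj(name,W(62-r*np.cos(th),y,72+r*np.sin(th)))-[X0,Y0]+.5)*s for r,y in((0,82),(125,82),(125,-82),(0,-82))]
        cv2.polylines(c,[np.int32(pts)],True,col,1)
    cv2.imwrite(f'pics/{out}.png',c)
E
python3 - <<'E'
from h import *
ov("side","ov4")
E
```

```text
(no output)
```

View pics/ov4.png

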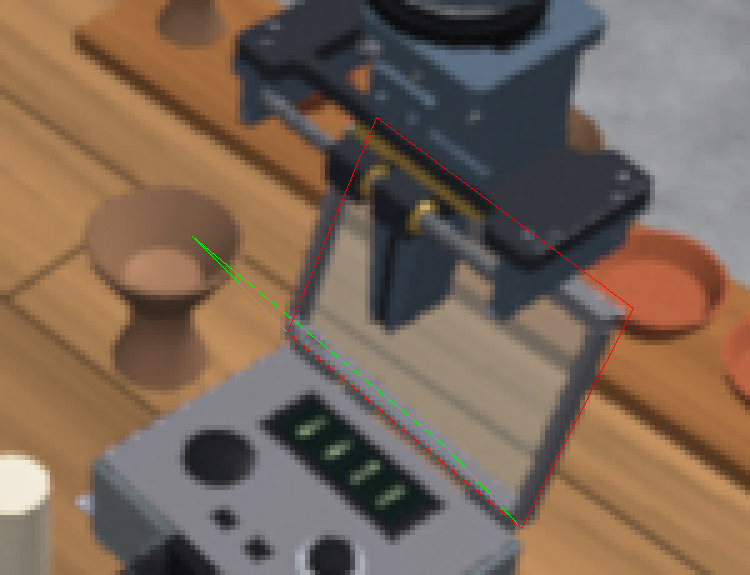

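The cover frame now lies on the red 1.95 rad outline, with its right corner at crop (632,308). I'll retreat, check the cover stays open, and press the start key.

```bash
python3 - <<'E'
from h import *
np.set_printoptions(precision=2,suppress=True)
ctrl.move_l(W(-60,-20,155),vel=.2)
ov("side","ov5",X0=240,Y0=130,w=150,h=115)
im=cv2.imread("pics/ov5_raw.png")
print("start proj",proj("side",W(-20,-40,75)),"stop",proj("side",W(-20,40,75)))
E
```

```text
start proj [316.01 220.49] stop [293.34 200.19]
```

View pics/ov5.png

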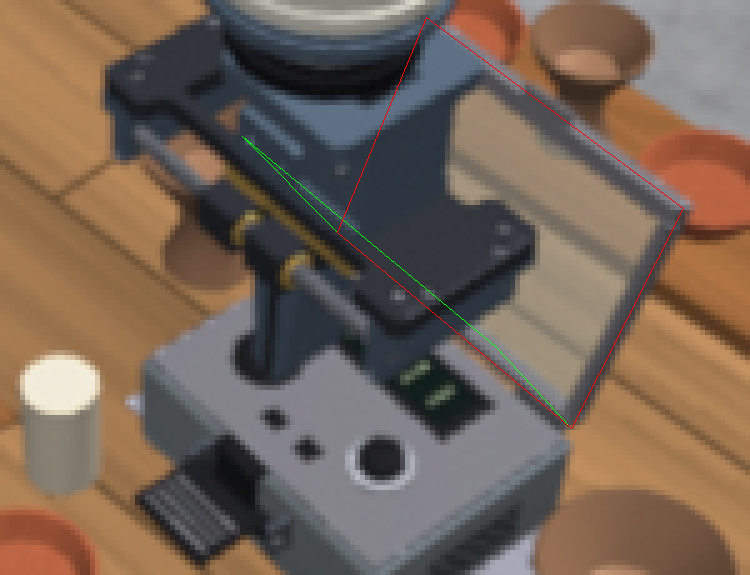

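The cover stays at its stop. The start key shows at (315.7, 221.3) and was predicted at (316.0, 220.5), so it agrees within 2 mm. I'll press 2 mm off-centre, away from the stop key.

```bash
python3 - <<'E'
from h import *
np.set_printoptions(precision=2,suppress=True)
ctrl.move_l(W(-21,-42,155),vel=.15)
ctrl.move_l(W(-21,-42,85),vel=.15)
ctrl.sleep(.2); f0=ctrl.current_contact_force(); print(f0)
r=ctrl.move_l(W(-21,-42,73),vel=.02,contact_N=1.5);print(r,C(ctrl.current_tool_pos()),ctrl.current_contact_force()-f0)
z=C(ctrl.current_tool_pos())[2]
while z>67.5:
    z-=.5
    ctrl.move_l(W(-21,-42,z),vel=.02)
    ctrl.sleep(.05)
    f=ctrl.current_contact_force()-f0
    print(C(ctrl.current_tool_pos()),f)
    if f[2]>11: break
ctrl.sleep(.2)
print(ctrl.current_contact_force()-f0)
ov("side","ov6",X0=240,Y0=130)
ctrl.move_l(W(-21,-42,85),vel=.05)
ctrl.move_l(W(-40,-42,160),vel=.15)
ctrl.move_l(W(-150,-0,220),vel=.25)
ov("side","ov7",X0=240,Y0=120)
cv2.imwrite("pics/top7.png",ctrl.read_camera("top"))
print(ctrl.current_t())
E
```

```text
[-0.2  -0.33 -0.02]
True [-21.1 -42.   73. ] [2.17 0.18 2.45]
[-21.  -42.   72.5] [-0.41  0.01  2.85]
[-21. -42.  72.] [0.65 0.   3.29]
[-21.  -42.   71.5] [-0.96  1.34  4.03]
[-21.  -42.   71.2] [-2.86  0.76  9.34]
[-21.  -42.   71.1] [-4.42  1.01 14.48]
[-3.98  0.89 15.17]
21.2
```

View pics/ov6.png

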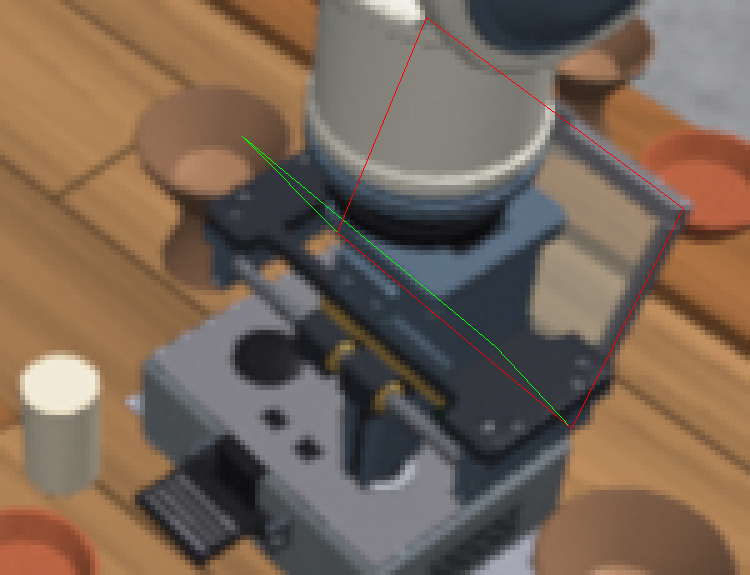

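View pics/ov7.png

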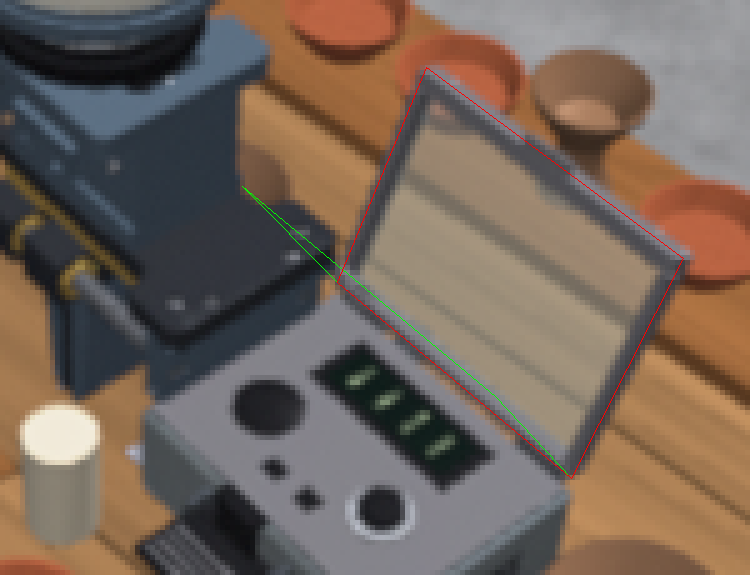

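The key gave 4 N at z = 71.5 mm and a hard stop at 71.1 mm, as specified. It is back up, and the cover sits on the 1.95 outline. Before handing in, I'll compare the loose items with the first picture.

```bash
python3 - <<'E'
from h import *
a=cv2.imread("pics/side0.png");b=cv2.imread("pics/ov7_raw.png")
for n,(x0,y0,x1,y1) in dict(prop=(238,195,264,232),diya=(224,228,264,262),jar=(284,246,324,294),gobR=(350,230,392,280),loop=(352,276,420,332),rib=(200,186,238,224)).items():
    print(n,round(float(cv2.absdiff(a[y0:y1,x0:x1],b[y0:y1,x0:x1]).mean()),2))
a=cv2.imread("pics/side0.png")[140:190,260:305];b=cv2.imread("pics/ov5_raw.png")[140:190,260:305]; c=cv2.imread("pics/ov6_raw.png")[140:190,260:305]
cv2.imwrite("pics/gobL.png",cv2.resize(cv2.hconcat([a,c]),None,fx=6,fy=6))
print(ctrl.current_contact_force())
E
```

```text
prop 6.86
diya 4.23
jar 4.69
gobR 3.77
loop 4.25
rib 4.24
[0.43622489 0.63971387 0.10676415]
```

View pics/gobL.png

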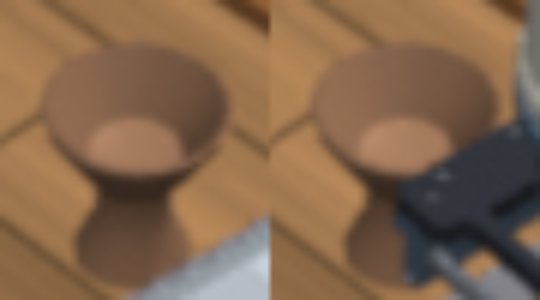

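The left goblet is in the same place in both crops. The other items differ only at noise level; the prop's slightly higher value fits the cover edge and gripper nearby. Handing in.

```bash
python3 - <<'E'
from bench import ctrl
ctrl.sign_off()
E
```

```text
the job is handed in; nothing more can be done
```

The kiln start sequence is done and handed in, at about 21 s of the 45 s allowed. `sign_off` gives no verdict, so this rests on my own checks.

- **Release tab:** I pressed it with shut fingers to its stop at about 15 N, and the cover sprang up to about 1.0 rad. I checked this against the projected outline.
- **Cover:** I pushed it back slowly, with changes in the force reading staying within about 2 N. It rests fully open on the 1.95 rad outline, and was still there after the key press.
- **Start key:** It reached 4 N near full travel and then a hard stop at z = 71.1 mm (71 expected, peak about 15 N). I then released it, and it looks back up in the last picture.
- **Stop key and loose items:** The stop key was not touched. The loose items show no movement against the first picture. The prop's picture difference was slightly higher (6.9 against about 4 for the others), and I put this down to the gripper and cover close by.
- **Robot:** It ended clear of everything, with about 0.8 N on the force reading, which is noise.
- **Disagreement:** Triangulating the keys through the closed clear cover put them about 4 mm low. I used the given heights instead, and the contact heights agreed with those.

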